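# Stand the four bottles in their drip dishes

## Task

Stand each of the four capped bottles upright in its own dark steel drip dish, matching them by width: the widest bottle in the widest dish, the next widest in the next, and so on down to the narrow vial in the narrowest dish. Keep the bottles upright all the way, and leave the specimen cup and the beaker where they are.

Things in the scene. Friction and masses are not known exactly. Their poses are not given: they have to be found in the camera images.
- big_bottle: the widest bottle: brown with a red screw cap, round, 54 mm wide up to about 80 mm high, then a shoulder and a cap 28 mm wide, 115 mm high in all, 0.24 kg. Loose. Origin: centre of the underside; z up along the bottle
- dropper_bottle: the second widest bottle and the tallest: clear-white with a long conical tip, round, 41 mm wide up to about 80 mm high, then tapering, 137 mm high in all, 0.11 kg. Loose. Origin: centre of the underside; z up along the bottle
- small_bottle: the third widest bottle: brown with a black cap, round, 28 mm wide up to about 40 mm high, then a narrower cap 14 mm wide, 60 mm high in all, 0.03 kg. Loose. Origin: centre of the underside; z up along the bottle
- vial: the narrowest bottle: small white vial with a green cap, round, 19 mm wide up to about 32 mm high, then a narrower cap 11 mm wide, 46 mm high in all, 0.015 kg. Loose. Origin: centre of the underside; z up along the bottle
- dish_xl: widest drip dish, for big_bottle: shallow round open dark steel dish, fixed to the table, 86 mm wide over the rim, 80 mm inside, flat floor 3 mm above the table, rim 9 mm above the table. Origin: centre of its underside. (Behind the table, 0.66 m ahead of the robot base, stands the wall of the room, along y: do not sweep the arm into it)
- dish_l: second widest drip dish, for dropper_bottle: same make and heights, fixed, 68 mm over the rim, 62 mm inside. Origin: centre of its underside
- dish_m: third widest drip dish, for small_bottle: same make and heights, fixed, 52 mm over the rim, 46 mm inside. Origin: centre of its underside
- dish_s: narrowest drip dish, for the vial: same make and heights, fixed, 41 mm over the rim, 35 mm inside. Origin: centre of its underside
- cup: bystander, not a bottle: wide specimen cup with a yellow lid, 63 mm wide, 65 mm high, loose; to be left alone. Origin: centre of the underside
- beaker: bystander, not a bottle: small open glass beaker, 44 mm wide, 55 mm high, loose; to be left alone. Origin: centre of the underside

How it is judged:
By the outcome, as a careful person would: the job done as asked, in the order asked, and still so for the second after the job is handed in, with the robot touching nothing.
It also fails if it takes over 112 s, if anything falls off the work surface, if the arm or the gripper's body presses on something with over 40 N, if the wrist force passes 120 N, or if a joint passes its speed limit or range.

## Robot

A 7-joint arm with a two-finger parallel gripper is mounted at the origin on a cart in front of the work surface, level with it; the furniture and walls round the work are solid. World frame = base frame: x ahead of the robot, y to its left, z up, the work surface at z = 0. Lengths are in m, angles in rad, forces in N, time in s.
With the tool pointing down it reaches from about 0.425 to 0.975 m from the base axis. Payload 16.7 kg.
Tool frame: the origin (TCP) lies between the finger pads; the fingertips stand 25 mm ahead of it and the grasp point (between the pads) lies 6 mm ahead of it; z points along the fingers, y is the direction in which the jaws open and shut (so a half turn about z gives the same grasp; the last joint's range is limited). The gripper opens to 85 mm and grips with 20 to 120 N. Pads are 22 mm wide; open, the fingers measure 114 mm over their backs; the gripper's body (76 mm by 85 mm) begins 54 mm behind the grasp point. The pads swing forward as they close: fully open they stand 13 mm farther back than shut.
Start: joints at [-1.379, 0.426, 0.074, 1.606, -0.034, 1.111, -0.067], TCP at [0.226, 0.636, 0.223] pointing down, gripper open.
Joint ranges: [-2.85, 2.85], [-0.5, 2.14], [-1.23, 1.37], [0.21, 2.46], [-1.02, 4.16], [0.16, 2.05], [-2.73, 2.73]. Speed limits (rad/s): [1.89, 1.89, 2.39, 2.39, 3.01, 3.01, 3.01].

## Interface

Orientations are given as [roll, pitch, yaw] about the fixed x, y, z axes, in that order (R = Rz(yaw) Ry(pitch) Rx(roll)).
In Python, from station import telemetry, viewer, workorder gives the robot as it stands.
- The arm moves only by the shell command python3 -m crank 'ROWS' [FORCE]. ROWS is a JSON object of lists of equal length, an entry for each row: "angular": the turn, a rotation vector about the world's x, y, z in degrees, a list of three; "translation": the shift along the world's x, y, z in cm, a list of three; "grip": the finger opening in cm, from 0 to 8.54. In form: {"angular": [[ax, ay, az], ...], "translation": [[x, y, z], ...], "grip": [grip, ...]}. A call has 1 to 8 rows; each row is the pose to reach, as a shift and turn from the pose commanded when the call began; what a row does not reach only later rows make up. A row lasts 1/12 s, in which the tool goes at most 41.7 mm and 7.16 degrees, less where a joint would pass 70% of its speed; a pose out of reach is approached as far as the arm can. A call with a gripper value outside its range is refused whole. The fingers move at their own pace and stop on an object; FORCE is the grip in N (left out, the last holds). Time passes only in rows, so rows that repeat a pose let the fingers close. It gives the time, the measured TCP pose, the force and the opening at its end, in the units of the state.
- telemetry.get_obs(): the state, without advancing time (a new reading comes with each control period).
- viewer.read_camera(name): name is "side" or "top"; returns a dict with "frame" (420x560x3 uint8, blue, green, red), "K" (3x3 intrinsics, pixels), "xyz" and "attitude" of the camera in the world. Camera axes: x right, y down, z forward; pixel columns grow to the right and rows downward; lengths in m; the calibration is good to about 2 mm. A picture is of the moment at which its call begins. There is no depth.
- workorder.sign_off(): hands the job in, once; it reports no verdict.
The state is a dict: "t": time; "joint_pos": joint angles; "dq": joint speeds; "effort": joint torques, N m; "eef_pos": TCP position; "ee_rot": TCP orientation; "contact_force": force on the tool from outside, world axes, zero at the start; "ft_torque": the same for the moment, N m; "gripper_width": opening from 0.0 (shut) to 1.0 (fully open).
Only numpy, scipy, OpenCV 4.12 (cv2) and the standard library are available. Lean on these libraries where they do the work, as an engineer would, in place of code of your own. Each camera call takes 0.05 s, during which the arm holds its last target. There are 200 camera calls.

## Working session

There is one attempt and no reset: what is moved stays moved. The work goes in short steps, Python scripts to look and compute and a shell command to move; the robot and the scene stay as the last step left them, time stands still between calls to the robot, and variables do not carry over. Pictures are saved under pics/ and viewed, about 12 in all and at most 16, crops included, and the job is handed in when it is done.

```bash
ls; mkdir -p pics; python3 - <<'E'
from station import telemetry, viewer
import cv2
print(telemetry.get_obs())
for n in("top","side"):
    c=viewer.read_camera(n); cv2.imwrite(f"pics/{n}0.png",c["frame"]); print(n,c["K"],c["xyz"],c["attitude"])
E
```

```text
pics
{'t': 0.0, 'joint_pos': array([-1.37948139,  0.42674707,  0.07382217,  1.60660168, -0.03412292,
        1.1108006 , -0.06709712]), 'dq': array([-4.96403663e-05, -6.82539611e-04,  1.44849342e-03, -1.10576071e-03,
       -4.69791071e-04, -2.82534141e-03,  6.32569578e-04]), 'effort': array([-1.09311390e-03, -9.49835372e+01,  3.76024067e+00, -4.63533247e+01,
        1.90735934e-02,  1.00095439e-02,  9.27877295e-06]), 'eef_pos': array([0.22548664, 0.63578023, 0.22220204]), 'ee_rot': array([-3.14029590e+00,  6.48297033e-05,  2.80076510e+00]), 'contact_force': array([ 0.12169978, -0.08839015, -0.70411671]), 'ft_torque': array([ 0.05412182, -0.03224942,  0.01758616]), 'gripper_width': 1.0001533114505263}
top [[387.84233215   0.         277.66877422]
 [  0.         387.84233215 199.81808546]
 [  0.           0.           1.        ]] [0.32960605 0.15088758 0.86071921] [-2.95302976  0.00965732 -1.5961051 ]
side [[510.20957168   0.         273.00078255]
 [  0.         510.20957168 205.88257022]
 [  0.           0.           1.        ]] [ 0.08965201 -0.18446309  0.81681233] [-2.54082912 -0.0174059  -0.83335308]
```

View pics/top0.png

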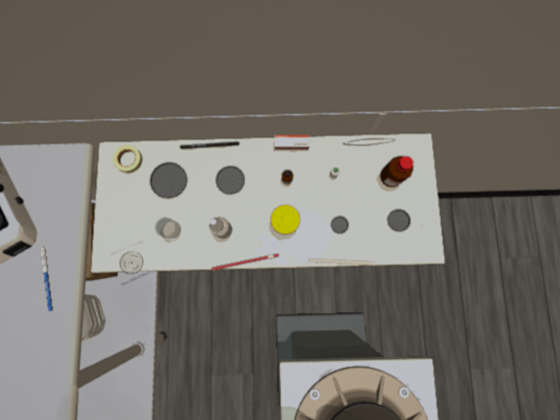

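View pics/side0.png

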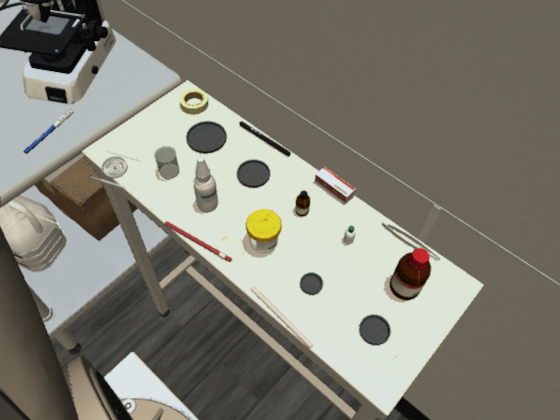

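Both views show all the objects. The dishes in the top view are XL (168,180), L (230,180), S (340,225) and M (399,220). The bottles are dropper (218,228), small (287,177), vial (335,172) and big (397,170). The cup is at (285,219) and the beaker at (171,229).

```bash
cat > h.py <<'E'
import numpy as np, cv2
from scipy.spatial.transform import Rotation as R
from station import telemetry, viewer
def cam(n):
    c=viewer.read_camera(n); c["R"]=R.from_euler("xyz",c["attitude"]).as_matrix(); return c
def ray(c,u,v,z):
    d=c["R"]@np.linalg.inv(c["K"])@[u,v,1]; return c["xyz"]+d*(z-c["xyz"][2])/d[2]
def proj(c,p):
    q=(np.atleast_2d(p)-c["xyz"])@c["R"]@c["K"].T; return q[:,:2]/q[:,2:]
def circ(x,y,z,d):
    a=np.linspace(0,2*np.pi,60); return np.c_[x+d/2*np.cos(a),y+d/2*np.sin(a),0*a+z]
E
python3 - <<'E'
from h import *
t=cam("top"); s=cam("side")
T=dict(xl=(168.5,180.5,.009),l=(230,180,.009),s=(340,225,.009),m=(399,220,.009),dropTip=(213.5,222,.137),small=(287,176,.06),vial=(335,171,.046),bigcap=(405,163,.115),cup=(285.5,219,.065),beaker=(170,229,.03))
S=dict(xl=(206.5,137,.009),l=(253.5,173.5,.009),s=(311.5,284,.009),m=(375,329.5,.009),dropTip=(201,157,.137),small=(304,194,.06),vial=(350.5,229,.046),bigcap=(420.5,256,.115),cup=(264,223,.065),beaker=(166.5,160,.03))
for k in T: print(k,ray(t,*T[k])[:2].round(4),ray(s,*S[k])[:2].round(4))
for n,c,b in(("top",t,(90,125,350,150)),("side",s,(80,75,400,300))):
    x,y,w,h=b; f=c["frame"][y:y+h,x:x+w]; k=800/w
    cv2.imwrite(f"pics/{n}c.png",cv2.resize(f,None,fx=k,fy=k,interpolation=cv2.INTER_CUBIC))
E
```

```text
xl [0.5435 0.4009] [0.5437 0.3985]
l [0.5408 0.2616] [0.5405 0.259 ]
s [0.4321 0.019 ] [0.4326 0.0176]
m [ 0.4397 -0.1116] [ 0.4405 -0.1125]
dropTip [0.4286 0.2762] [0.4335 0.2796]
small [0.5336 0.1336] [0.5406 0.1307]
vial [0.5454 0.0291] [0.5468 0.0261]
bigcap [ 0.5396 -0.1003] [ 0.5412 -0.104 ]
cup [0.4408 0.1396] [0.4423 0.1395]
beaker [0.4306 0.3885] [0.4358 0.3968]
```

View pics/topc.png

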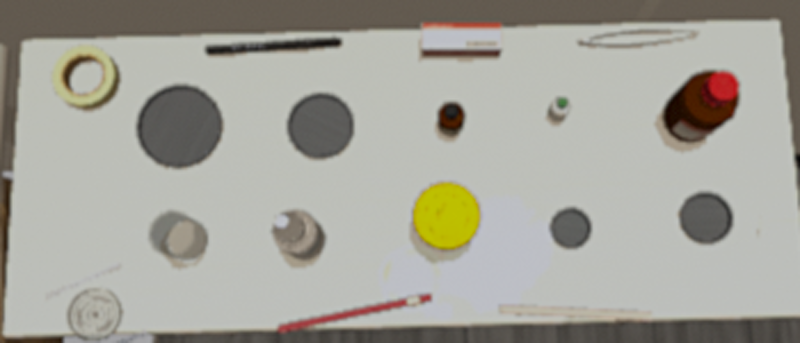

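View pics/sidec.png

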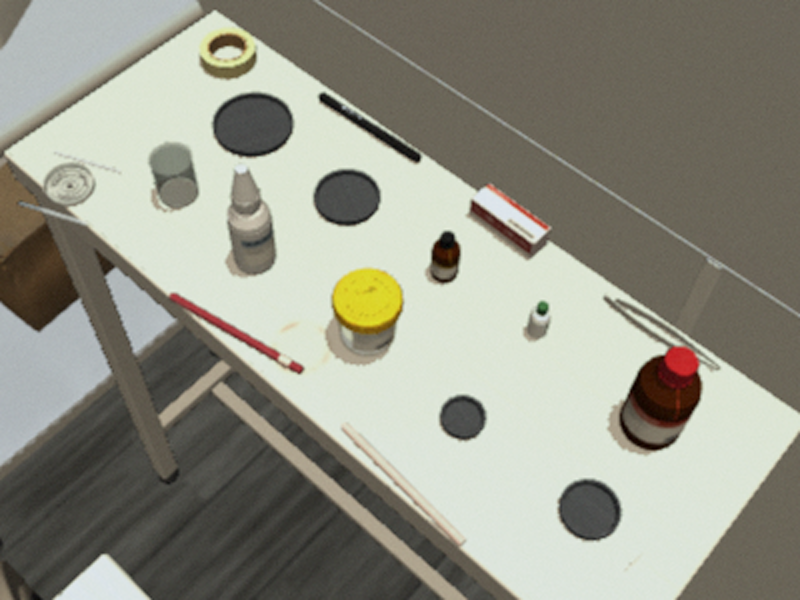

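```bash
python3 - <<'E'
from h import *
t=cam("top"); s=cam("side")
def tc(u,v): return u/2.2857+90-.3,v/2.2857+125-.3
def sc(u,v): return u/2+80-.25,v/2+75-.25
P=dict(dropTip=((281,221),(240.5,166),.137),small=((451.5,109),(447.5,238),.06),vial=((562,102),(543,307),.046),bigcap=((722,87),(682,359),.115))
for k,(a,b,z) in P.items(): print(k,ray(t,*tc(*a),z)[:2].round(4),ray(s,*sc(*b),z)[:2].round(4))
O=[(.5405,-.102,[(0,.054),(.08,.054),(.115,.028)]),(.431,.278,[(0,.041),(.08,.041),(.137,.008)]),(.536,.132,[(0,.028),(.04,.028),(.06,.014)]),(.546,.0275,[(0,.019),(.032,.019),(.046,.011)]),
(.5436,.3997,[(.009,.086)]),(.5407,.2603,[(.009,.068)]),(.440,-.112,[(.009,.052)]),(.4323,.0183,[(.009,.041)]),(.4415,.1395,[(0,.063),(.065,.063)]),(.434,.393,[(0,.044),(.055,.044)])]
for n,c,b in(("top",t,(90,125,350,150)),("side",s,(80,75,400,300))):
    x,y,w,h=b; k=800/w; f=cv2.resize(c["frame"][y:y+h,x:x+w],None,fx=k,fy=k,interpolation=cv2.INTER_CUBIC)
    for X,Y,L in O:
        for z,d in L: cv2.polylines(f,[np.int32(((proj(c,circ(X,Y,z,d))-[x,y]+.5)*k*16).round())],True,(255,0,255),1,cv2.LINE_AA,4)
    cv2.imwrite(f"pics/{n}o.png",f)
a=cv2.imread("pics/topo.png")
E
```

```text
dropTip [0.4298 0.2778] [0.4312 0.2796]
small [0.5415 0.1329] [0.5404 0.1318]
vial [0.5491 0.0276] [0.549  0.0261]
bigcap [ 0.5401 -0.1015] [ 0.5441 -0.1026]
```

View pics/sideo.png

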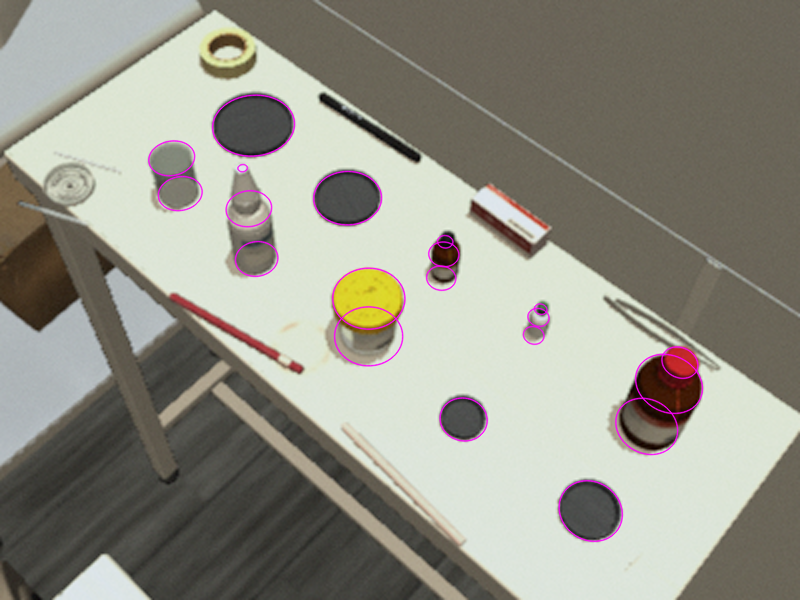

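View pics/topo.png

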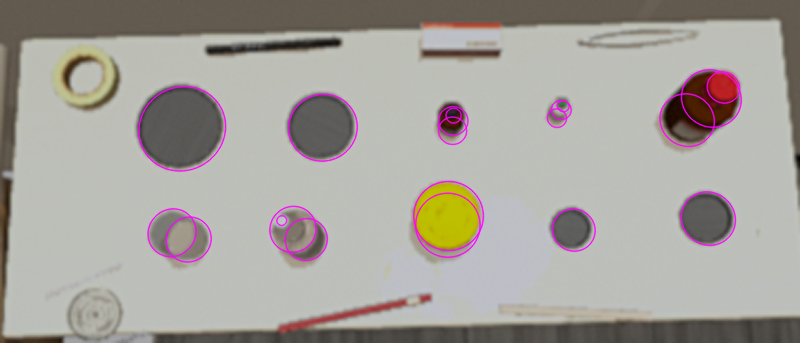

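The overlays fit, except that small, vial and big need a shift of 3–5 mm in +x. My working positions are big (.544,-.1015), dropper (.431,.2785), small (.541,.132) and vial (.5485,.027). Next I move above the big bottle.

```bash
python3 -m crank '{"angular":[[0,0,6.5],[0,0,13],[0,0,19.5],[0,0,19.5],[0,0,19.5],[0,0,19.5],[0,0,19.5],[0,0,19.5]],"translation":[[1.3,-3,1],[2.6,-6,2],[4,-9.2,3],[5.3,-12.3,3],[6.6,-15.4,3],[8,-18.5,3],[9.3,-21.5,3],[10.6,-24.6,3]],"grip":[8.54,8.54,8.54,8.54,8.54,8.54,8.54,8.54]}' 30
python3 -m crank '{"angular":[[0,0,0],[0,0,0],[0,0,0],[0,0,0],[0,0,0],[0,0,0],[0,0,0],[0,0,0]],"translation":[[1.3,-3,0],[2.6,-6,0],[4,-9.2,0],[5.3,-12.3,0],[6.6,-15.4,0],[8,-18.5,0],[9.3,-21.5,0],[10.6,-24.6,0]],"grip":[8.54,8.54,8.54,8.54,8.54,8.54,8.54,8.54]}'
python3 -m crank '{"angular":[[0,0,0],[0,0,0],[0,0,0],[0,0,0],[0,0,0],[0,0,0],[0,0,0],[0,0,0]],"translation":[[1.3,-3,0],[2.6,-6,0],[4,-9.2,0],[5.3,-12.3,0],[6.6,-15.4,0],[8,-18.5,0],[9.3,-21.5,0],[10.6,-24.6,0]],"grip":[8.54,8.54,8.54,8.54,8.54,8.54,8.54,8.54]}'
```

```text
t: 0.97
eef_pos: [0.332, 0.3886, 0.253]
ee_rot: [3.141, 0.0, 3.141]
contact_force: [0.8, 0.4, 0.6]
gripper_width: 1.0
t: 1.63
eef_pos: [0.438, 0.1426, 0.2531]
ee_rot: [3.141, 0.0, 3.141]
contact_force: [1.3, 0.8, -0.6]
gripper_width: 1.002
t: 2.3
eef_pos: [0.5441, -0.1033, 0.2531]
ee_rot: [3.141, 0.0, 3.142]
contact_force: [0.2, 0.9, -0.1]
gripper_width: 0.996
```

```bash
python3 -m crank '{"angular":[[0,0,0],[0,0,0],[0,0,0],[0,0,0],[0,0,0],[0,0,0],[0,0,0],[0,0,0]],"translation":[[0,0.2,-3],[0,0.2,-6],[0,0.2,-9],[0,0.2,-12],[0,0.2,-15],[0,0.2,-16.8],[0,0.2,-17.7],[0,0.2,-17.7]],"grip":[8.54,8.54,8.54,8.54,8.54,8.54,8.54,8.54]}'
python3 -m crank '{"angular":[[0,0,0],[0,0,0],[0,0,0],[0,0,0],[0,0,0],[0,0,0],[0,0,0],[0,0,0]],"translation":[[0,0,0],[0,0,0],[0,0,0],[0,0,0],[0,0,0],[0,0,0],[0,0,0],[0,0,0]],"grip":[7.5,6.8,6.2,5.6,5,4.8,4.8,4.8]}' 35
python3 - <<'E'
from h import *
for n in("top","side"):
    c=cam(n); cv2.imwrite(f"pics/{n}1.png",c["frame"])
cv2.imwrite("pics/side1c.png",cv2.resize(c["frame"][180:380,280:480],None,fx=3,fy=3,interpolation=cv2.INTER_CUBIC))
E
```

```text
t: 2.97
eef_pos: [0.5426, -0.0998, 0.0744]
ee_rot: [-3.141, -0.003, 3.141]
contact_force: [-0.4, 0.4, 1.2]
gripper_width: 1.001
t: 3.63
eef_pos: [0.5447, -0.1001, 0.0772]
ee_rot: [-3.142, 0.003, 3.141]
contact_force: [-0.2, -0.7, 10.1]
gripper_width: 0.612
```

View pics/side1.png

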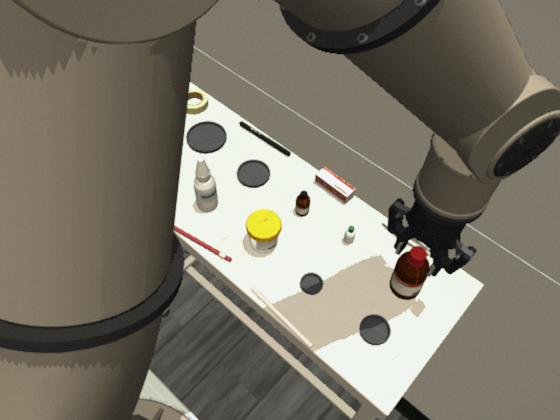

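```bash
python3 - <<'E'
from h import *
o=telemetry.get_obs(); print(o["eef_pos"],o["ee_rot"],o["gripper_width"],o["contact_force"])
c=cam("side"); p=o["eef_pos"]
print(proj(c,[p,p-[0,0,.025],p+[0,0,.1],[.544,-.1015,0],[.544,-.1015,.115]]).round())
cv2.imwrite("pics/side2c.png",cv2.resize(c["frame"][180:380,300:500],None,fx=3,fy=3,interpolation=cv2.INTER_CUBIC))
E
```

```text
[ 0.54470685 -0.10004147  0.07717876] [3.14154091e+00 2.50539758e-03 3.14092685e+00] 0.6129653662724148 [-1.1194893  -0.07443202 10.37023711]
[[414. 264.]
 [410. 271.]
 [430. 232.]
 [403. 286.]
 [420. 254.]]
```

View pics/side2c.png

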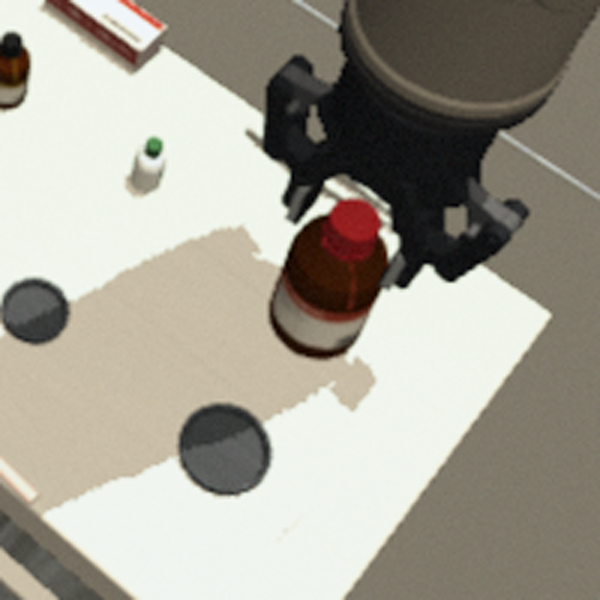

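The pads straddle the bottle near its shoulder, and the opening reads 52 mm against the 54 mm body. That is a bit high, so I regrasp about 5 mm lower.

```bash
python3 -m crank '{"angular":[[0,0,0],[0,0,0],[0,0,0],[0,0,0],[0,0,0],[0,0,0],[0,0,0]],"translation":[[0,0,0],[0,0,0],[0,0,0],[0,0,-0.2],[0,0,-0.4],[0,0,-0.4],[0,0,-0.4]],"grip":[7,7,7,7,7,7,7]}'
python3 -m crank '{"angular":[[0,0,0],[0,0,0],[0,0,0],[0,0,0],[0,0,0],[0,0,0]],"translation":[[0,0,0],[0,0,0],[0,0,0],[0,0,0],[0,0,0],[0,0,0]],"grip":[6.2,5.6,5,4.8,4.8,4.8]}' 35
python3 -m crank '{"angular":[[0,0,0],[0,0,0],[0,0,0],[0,0,0]],"translation":[[0,0,0.5],[0,0,1],[0,0,2],[0,0,3]],"grip":[4.8,4.8,4.8,4.8]}'
```

```text
t: 4.37
eef_pos: [0.5435, -0.0998, 0.0717]
ee_rot: [-3.142, -0.001, 3.141]
contact_force: [-0.6, -0.1, 0.0]
gripper_width: 0.818
t: 4.87
eef_pos: [0.544, -0.1001, 0.0723]
ee_rot: [-3.141, 0.001, 3.141]
contact_force: [-0.2, -0.8, 5.1]
gripper_width: 0.618
t: 5.2
eef_pos: [0.5434, -0.0998, 0.1027]
ee_rot: [-3.142, -0.0, 3.141]
contact_force: [0.4, -0.1, -1.5]
gripper_width: 0.614
```

```bash
python3 -m crank '{"angular":[[0,0,0],[0,0,0],[0,0,0],[0,0,0],[0,0,0],[0,0,0],[0,0,0],[0,0,0]],"translation":[[0,0,2],[0,0,4.5],[0,0,7],[0,1,9],[0,3,10],[0,6,10],[0,9,10],[0,12,10]],"grip":[4.8,4.8,4.8,4.8,4.8,4.8,4.8,4.8]}'
python3 -m crank '{"angular":[[0,0,0],[0,0,0],[0,0,0],[0,0,0],[0,0,0],[0,0,0],[0,0,0],[0,0,0]],"translation":[[0,3,0],[0,6,0],[0,9,0],[0,12,0],[0,15,0],[0,18,0],[0,21,0],[0,24,0]],"grip":[4.8,4.8,4.8,4.8,4.8,4.8,4.8,4.8]}'
python3 -m crank '{"angular":[[0,0,0],[0,0,0],[0,0,0],[0,0,0],[0,0,0],[0,0,0],[0,0,0],[0,0,0]],"translation":[[0,3,0],[0,6,0],[0,9,0],[0,11.5,0],[0,13,0],[0,13.8,0],[0,14,0],[0,14,0]],"grip":[4.8,4.8,4.8,4.8,4.8,4.8,4.8,4.8]}'
python3 - <<'E'
from h import *
for n in("top","side"):
    c=cam(n); cv2.imwrite(f"pics/{n}3.png",c["frame"])
E
```

```text
t: 5.87
eef_pos: [0.5436, 0.0212, 0.2033]
ee_rot: [3.141, 0.001, 3.14]
contact_force: [0.6, -0.1, -1.6]
gripper_width: 0.617
t: 6.53
eef_pos: [0.5434, 0.2615, 0.2031]
ee_rot: [3.141, 0.001, 3.141]
contact_force: [0.7, 0.3, -2.3]
gripper_width: 0.612
t: 7.2
eef_pos: [0.5439, 0.3992, 0.2021]
ee_rot: [-3.141, 0.0, 3.14]
contact_force: [-0.8, -0.8, -1.5]
gripper_width: 0.611
```

View pics/top3.png

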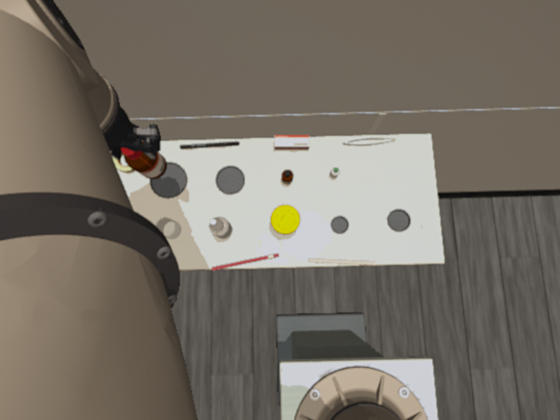

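The bottle is held upright over dish_xl. I lower and release it.

```bash
python3 -m crank '{"angular":[[0,0,0],[0,0,0],[0,0,0],[0,0,0],[0,0,0],[0,0,0],[0,0,0],[0,0,0]],"translation":[[0,0,-2],[0,0,-5],[0,0,-8],[0,0,-10.5],[0,0,-11.8],[0,0,-12.3],[0,0,-12.6],[0,0,-12.6]],"grip":[4.8,4.8,4.8,4.8,4.8,4.8,4.8,4.8]}'
python3 -m crank '{"angular":[[0,0,0],[0,0,0],[0,0,0]],"translation":[[0,0,0],[0,0,-0.1],[0,0,-0.1]],"grip":[4.8,4.8,4.8]}'
```

```text
t: 7.97
eef_pos: [0.5443, 0.4, 0.0767]
ee_rot: [3.141, 0.001, 3.14]
contact_force: [-0.2, 0.2, -1.9]
gripper_width: 0.616
t: 8.22
eef_pos: [0.544, 0.4005, 0.0758]
ee_rot: [3.141, 0.001, 3.141]
contact_force: [0.0, 0.4, -2.9]
gripper_width: 0.615
```

```bash
python3 -m crank '{"angular":[[0,0,0],[0,0,0],[0,0,0],[0,0,0],[0,0,0],[0,0,0],[0,0,0],[0,0,0]],"translation":[[0,0,-0.1],[0,0,-0.1],[0,0,-0.1],[0,0,-0.1],[0,0,-0.1],[0,0,0],[0,0,2],[0,0,5]],"grip":[5.2,5.6,6.2,6.8,7.2,7.2,7.2,7.2]}'
python3 -m crank '{"angular":[[0,0,0],[0,0,0],[0,0,0],[0,0,0]],"translation":[[0,0,3],[0,0,6],[0,0,9],[0,0,12]],"grip":[8.5,8.5,8.5,8.5]}'
python3 -c "
from station import telemetry as t;print(t.get_obs()['joint_pos'].round(3))"
```

```text
t: 8.88
eef_pos: [0.5422, 0.3991, 0.1228]
ee_rot: [-3.138, -0.004, 3.141]
contact_force: [-0.2, 0.6, 0.8]
gripper_width: 0.845
t: 9.22
eef_pos: [0.5435, 0.4, 0.2465]
ee_rot: [3.142, 0.0, 3.141]
contact_force: [-0.1, -0.3, -1.1]
gripper_width: 0.997
[-1.014  0.427  0.392  1.596 -0.174  1.154  0.987]
```

```bash
python3 -m crank '{"angular":[[0,0,-7],[0,0,-14],[0,0,-21],[0,0,-28],[0,0,-35],[0,0,-42],[0,0,-49],[0,0,-55]],"translation":[[-1.4,-1.6,0],[-2.8,-3.2,0],[-4.1,-4.7,0],[-5.5,-6.3,0],[-6.9,-7.9,0],[-8.3,-9.5,0],[-9.6,-11,0],[-11,-12.6,0]],"grip":[8.5,8.5,8.5,8.5,8.5,8.5,8.5,8.5]}'
python3 -m crank '{"angular":[[0,0,-5],[0,0,-10]],"translation":[[0,0,0],[0,0,0]],"grip":[8.5,8.5]}'
python3 -m crank '{"angular":[[6.3,2.95,0],[12.6,5.9,0],[18.9,8.8,0],[25.2,11.8,0],[31.5,14.7,0],[37.8,17.6,0],[45.3,21.1,0],[45.3,21.1,0]],"translation":[[0,0,0],[0,0,0],[0,0,0],[0,0,0],[0,0,0],[0,0,0],[0,0,0],[0,0,0]],"grip":[8.5,8.5,8.5,8.5,8.5,8.5,8.5,8.5]}'
python3 - <<'E'
from h import *
o=telemetry.get_obs(); print(o['joint_pos'].round(3),o["eef_pos"])
M=R.from_euler("xyz",o["ee_rot"]).as_matrix(); print(M.round(3))
c=cam("top"); cv2.imwrite("pics/top4.png",c["frame"]); print(proj(c,o["eef_pos"]+.006*M[:,2]))
E
```

```text
t: 9.88
eef_pos: [0.4329, 0.2735, 0.2449]
ee_rot: [-3.142, -0.0, 2.175]
contact_force: [-0.0, -0.8, 0.1]
gripper_width: 1.0
t: 10.05
eef_pos: [0.433, 0.2735, 0.2453]
ee_rot: [3.141, -0.001, 2.002]
contact_force: [0.4, 0.8, 0.6]
gripper_width: 0.998
t: 10.72
eef_pos: [0.4343, 0.272, 0.243]
ee_rot: [-3.137, -0.879, 1.998]
contact_force: [-1.0, -0.9, -1.4]
gripper_width: 0.991
[-0.61   0.385  0.544  2.014 -1.013  1.411  0.877] [0.43431786 0.27200321 0.24300024]
[[-0.264  0.909 -0.324]
 [ 0.58   0.418  0.699]
 [ 0.77  -0.003 -0.638]]
[[202.69220192 211.46556981]]
```

View pics/top4.png

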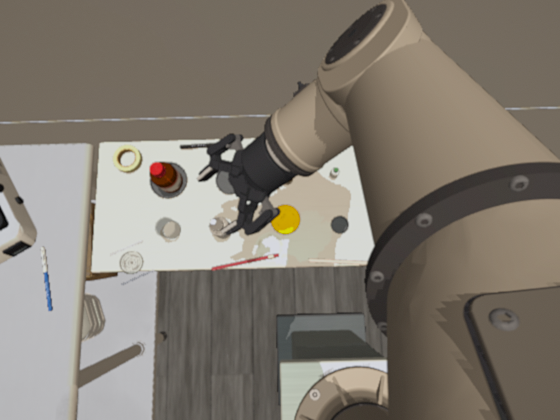

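The big bottle stands inside dish_xl at (165,178). The tilted gripper is above the dropper with the body clear on the -y side, so I descend in stages.

```bash
python3 -m crank '{"angular":[[0,0,0],[0,0,0],[0,0,0],[0,0,0]],"translation":[[0,0.1,-2],[0,0.1,-4],[0,0.1,-6],[0,0.1,-6]],"grip":[8.5,8.5,8.5,8.5]}'
python3 - <<'E'
from h import *
o=telemetry.get_obs(); print(o['joint_pos'].round(3),o["eef_pos"],o["effort"].round(1))
M=R.from_euler("xyz",o["ee_rot"]).as_matrix(); print((o["eef_pos"]+.006*M[:,2]).round(4),M[:,2].round(3))
E
```

```text
t: 11.1
eef_pos: [0.4325, 0.2751, 0.1827]
ee_rot: [-3.137, -0.871, 2.004]
contact_force: [-0.7, -0.2, -1.1]
gripper_width: 0.995
[-0.439  0.446  0.322  2.042 -1.013  1.284  0.935] [0.43251209 0.27510071 0.18268624] [  3.3 -78.7   4.2 -31.9  -2.9   2.3   0.8]
[0.4306 0.2793 0.1788] [-0.325  0.693 -0.644]
```

```bash
python3 -m crank '{"angular":[[0,0,0],[0,0,0],[0,0,0],[0,0,0],[0,0,0],[0,0,0],[0,0,0]],"translation":[[0,0,-2],[0,0,-4],[0,0,-6],[0,0,-8],[0,0,-10],[0,0,-11.6],[0,0,-11.6]],"grip":[8.5,8.5,8.5,8.5,8.5,8.5,8.5]}'
python3 - <<'E'
from h import *
o=telemetry.get_obs(); print(o['joint_pos'].round(3),o["eef_pos"],o["contact_force"].round(1))
M=R.from_euler("xyz",o["ee_rot"]).as_matrix(); print((o["eef_pos"]+.006*M[:,2]).round(4),M[:,2].round(3))
c=cam("top"); s=cam("side")
f=np.hstack([c["frame"][130:280,130:330],s["frame"][100:250,120:320]])
cv2.imwrite("pics/c5.png",cv2.resize(f,None,fx=2,fy=2,interpolation=cv2.INTER_CUBIC))
E
```

```text
t: 11.68
eef_pos: [0.4333, 0.2749, 0.0675]
ee_rot: [-3.138, -0.871, 2.004]
contact_force: [-0.7, -0.5, -0.8]
gripper_width: 0.993
[-1.800e-01  6.250e-01  1.000e-03  2.056e+00 -1.014e+00  1.060e+00
  1.053e+00] [0.43328201 0.27486824 0.06753585] [-0.7 -0.5 -0.8]
[0.4313 0.279  0.0637] [-0.325  0.693 -0.644]
```

View pics/c5.png

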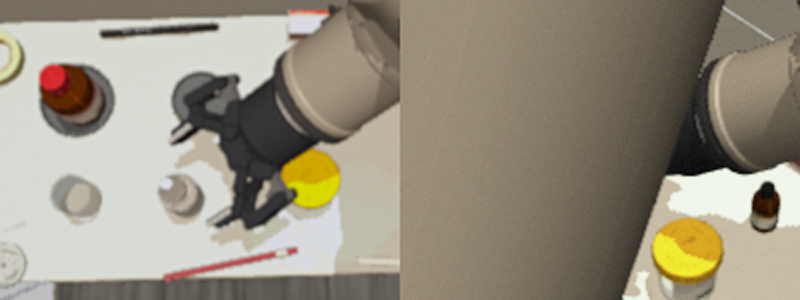

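```bash
python3 - <<'E'
from h import *
o=telemetry.get_obs(); c=cam("top")
M=R.from_euler("xyz",o["ee_rot"]).as_matrix(); p=o["eef_pos"]
for a in(-.05,-.025,0,.025): print(a,[(2*(proj(c,p+a*M[:,2]+b*M[:,1])[0]-[130,130])).round() for b in(-.0427,0,.0427)])
print((2*(proj(c,[[.431,.2785,0],[.431,.2785,.064],[.431,.2785,.137]])-130)).round())
f=c["frame"][180:260,170:290]; cv2.imwrite("pics/c6.png",cv2.resize(f,None,fx=6,fy=6,interpolation=cv2.INTER_CUBIC))
E
```

```text
-0.05 [array([228., 205.]), array([209., 166.]), array([191., 128.])]
-0.025 [array([212., 215.]), array([194., 177.]), array([176., 140.])]
0 [array([197., 225.]), array([179., 187.]), array([162., 151.])]
0.025 [array([182., 234.]), array([165., 197.]), array([148., 161.])]
[[186. 198.]
 [177. 191.]
 [165. 182.]]
```

View pics/c6.png

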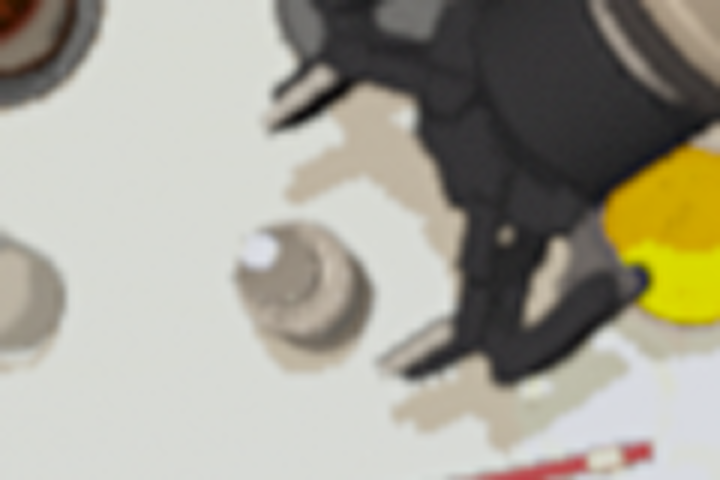

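In c5 and c6 the open fingertips are at about (215,201) and (234,241) in the full image. That is well behind the bottle axis at (218,226), and the tips sit about 25 mm farther back than the stated tool frame, which agrees with the high grasp on the big bottle. I correct by advancing along the tool axis.

```bash
python3 -m crank '{"angular":[[0,0,0],[0,0,0],[0,0,0],[0,0,0],[0,0,0]],"translation":[[-0.3,0.7,-0.7],[-0.6,1.4,-1.4],[-0.9,2,-2],[-0.9,2,-2],[-0.9,2,-2]],"grip":[8.5,8.5,8.5,8.5,8.5]}'
python3 - <<'E'
from h import *
o=telemetry.get_obs(); print(o['joint_pos'].round(3),o["eef_pos"],o["contact_force"].round(1))
c=cam("top")
f=c["frame"][180:260,170:290]; cv2.imwrite("pics/c7.png",cv2.resize(f,None,fx=6,fy=6,interpolation=cv2.INTER_CUBIC))
E
```

```text
t: 12.25
eef_pos: [0.425, 0.2953, 0.0499]
ee_rot: [3.14, -0.872, 2.008]
contact_force: [0.4, -0.5, 0.2]
gripper_width: 0.992
[-0.129  0.652 -0.111  2.067 -1.015  0.974  1.044] [0.42497859 0.29526929 0.04994743] [ 0.4 -0.5  0.2]
```

View pics/c7.png

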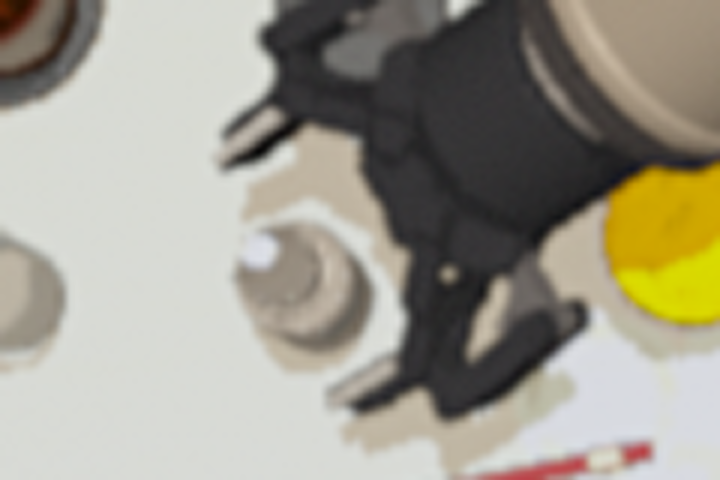

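The tips now straddle the bottle, with their midpoint at crop (276,280) and the bottle at (291,273). I close and test-lift.

```bash
python3 -m crank '{"angular":[[0,0,0],[0,0,0],[0,0,0],[0,0,0],[0,0,0],[0,0,0],[0,0,0],[0,0,0]],"translation":[[0,0,0],[0,0,0],[0,0,0],[0,0,0],[0,0,0],[0,0,0],[0,0,0],[0,0,0]],"grip":[7.5,6.5,5.5,4.6,4,3.6,3.5,3.5]}' 25
python3 -m crank '{"angular":[[0,0,0],[0,0,0],[0,0,0],[0,0,0],[0,0,0]],"translation":[[0,0,0],[0,0,0.5],[0,0,1],[0,0,2],[0,0,2]],"grip":[3.5,3.5,3.5,3.5,3.5]}'
python3 - <<'E'
from h import *
c=cam("top")
f=c["frame"][180:260,170:290]; cv2.imwrite("pics/c8.png",cv2.resize(f,None,fx=6,fy=6,interpolation=cv2.INTER_CUBIC))
E
```

```text
t: 12.97
eef_pos: [0.4246, 0.2951, 0.049]
ee_rot: [-3.142, -0.872, 2.007]
contact_force: [0.3, -1.5, 4.2]
gripper_width: 0.472
t: 13.38
eef_pos: [0.4252, 0.2953, 0.0706]
ee_rot: [3.139, -0.872, 2.008]
contact_force: [1.2, 0.2, -1.6]
gripper_width: 0.471
```

View pics/c8.png

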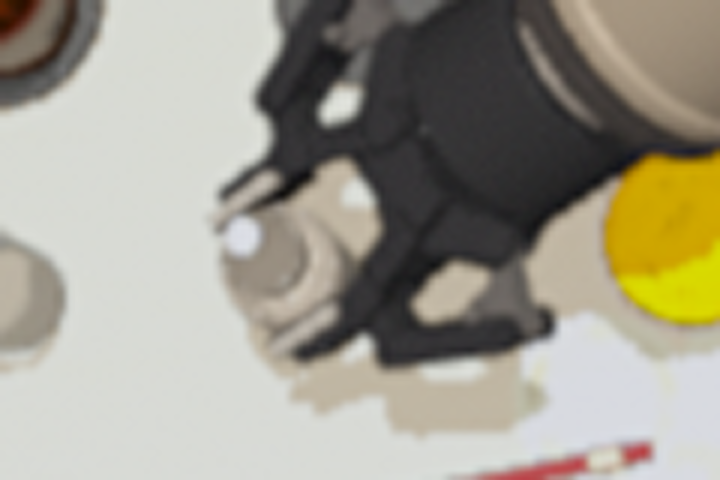

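The dropper is gripped mid-body and still upright. That makes 14 pictures viewed, so I rely on numbers from here. I lift, then turn the tool 25° so the wrist stays off the wall.

```bash
python3 -m crank '{"angular":[[0,0,0],[0,0,0],[0,0,0],[0,0,0],[0,0,-4],[0,0,-8],[0,0,-12],[0,0,-12]],"translation":[[0,0,1],[0,0,2.5],[0,0,4],[0,0,5],[0.8,0,5],[1.6,0,5],[2.4,0,5],[2.4,0,5]],"grip":[3.5,3.5,3.5,3.5,3.5,3.5,3.5,3.5]}'
python3 - <<'E'
from h import *
o=telemetry.get_obs(); print(o['joint_pos'].round(3),o["eef_pos"],o["contact_force"].round(1))
M=R.from_euler("xyz",o["ee_rot"]).as_matrix(); print(M.round(3))
E
```

```text
t: 14.1
eef_pos: [0.4492, 0.2938, 0.1195]
ee_rot: [-3.141, -0.873, 1.791]
contact_force: [-0.5, -0.8, -1.0]
gripper_width: 0.47
[ 0.11   0.515 -0.366  2.117 -1.014  0.856  0.821] [0.44917069 0.29379748 0.11954189] [-0.5 -0.8 -1. ]
[[-0.14   0.976 -0.167]
 [ 0.627  0.218  0.748]
 [ 0.766 -0.    -0.643]]
```

```bash
python3 -m crank '{"angular":[[0,0,-3],[0,0,-6],[0,0,-9],[0,0,-13],[0,0,-13],[0,0,-13],[0,0,-13],[0,0,-13]],"translation":[[1,-0.2,0],[2,-0.4,0],[3.2,-0.6,0],[4.6,-0.9,0],[6.2,-1.1,0],[7.8,-1.4,0],[9.3,-1.6,0],[9.3,-1.6,0]],"grip":[3.5,3.5,3.5,3.5,3.5,3.5,3.5,3.5]}'
python3 - <<'E'
from h import *
o=telemetry.get_obs(); print(o['joint_pos'].round(3),o["eef_pos"],o["contact_force"].round(1))
M=R.from_euler("xyz",o["ee_rot"]).as_matrix(); print(M.round(3))
for n in("top","side"):
    c=cam(n); cv2.imwrite(f"pics/{n}9.png",c["frame"])
    b=np.array([.5407,.2603,0]); z=o["eef_pos"][2]-.049
    print(n,proj(c,[b+[0,0,z],b+[0,0,z+.137],b]).round(1))
# white tip near expected
    p=proj(c,[b+[0,0,z+.137]])[0].astype(int); g=cv2.cvtColor(c["frame"],cv2.COLOR_BGR2GRAY)
    print(g[p[1]-12:p[1]+13:2,p[0]-12:p[0]+13:2])
E
```

```text
t: 14.77
eef_pos: [0.5443, 0.2784, 0.1187]
ee_rot: [3.14, -0.872, 1.572]
contact_force: [-0.1, 0.3, -2.1]
gripper_width: 0.475
[ 0.338  0.603 -0.6    2.027 -0.943  0.679  0.629] [0.54425555 0.27843604 0.11868507] [-0.1  0.3 -2.1]
[[-0.001  1.     0.001]
 [ 0.644  0.     0.765]
 [ 0.765  0.001 -0.644]]
top [[226.8 173.2]
 [216.1 153.4]
 [231.1 181. ]]
[[205 204 203 201 203 202 202 200 185 184 172 172 166]
 [158 139 128 108 111  97  79  79  61  64  69  55  47]
 [ 76  49  35  36  36  35  33  41  41  43  41  42  44]
 [118 119 131 139 156 156 158 112  43  67 105 132  58]
 [203 203 203 203 203 202 202 140 137 156 163 141  80]
 [202 202 202 202 201 200 205 199 144 113  64  35  26]
 [202 202 202 201 201 200 206 199 138 122  89  60  30]
 [202 202 202 202 191 148 171 145 130 131 127 132 151]
 [202 202 203 204 180 124 127 130 131 132 130 128 161]
 [202 201 202 203 174 125 131 131 132 133 132 120 177]
 [202 202 202 204 170 131 129 131 132 131 134 121 185]
 [202 201 202 201 168 138 128 131 132 133 119 130 186]
 [202 202 203 204 178 143 124 119 115 107 111 180 168]]
side [[252.6 153.4]
 [251.3 100.6]
 [253.1 175.8]]
[[ 58  60  59  62  69 104 121 122 122 122 125 131 133]
 [ 81  90  90 108 129 130 131 131 132 133 132 136 132]
 [ 93  96  97 128 129 129 130 128 134 134 129 134 134]
 [ 96 101 114 128 132 133 129 131 130 127 129 135 136]
 [ 96  97 133 131 131 131 130 133 133 132 132 132 131]
 [ 98 118 130 131 129 133 130 133 131 134 132 134 134]
 [133 128 129 131 134 131 128 133 132 132 134 132 134]
 [131 129 130 133 131 133 132 132 133 132 132 135 133]
 [130 130 127 130 132 129 131 133 132 132 132 133 135]
 [131 130 129 131 132 131 136 131 132 133 134 134 133]
 [128 130 131 131 133 129 131 133 133 132 135 132 133]
 [134 133 133 130 131 133 133 132 132 133 133 133 134]
 [133 133 130 133 128 131 131 131 134 136 132 135 134]]
```

```bash
python3 -m crank '{"angular":[[0,0,0],[0,0,0],[0,0,0],[0,0,0],[0,0,0],[0,0,0],[0,0,0]],"translation":[[-0.1,0.1,-1.5],[-0.1,0.1,-3.5],[-0.1,0.1,-5],[-0.1,0.1,-6],[-0.1,0.1,-6.5],[-0.1,0.1,-6.5],[-0.1,0.1,-6.5]],"grip":[3.5,3.5,3.5,3.5,3.5,3.5,3.5]}'
python3 -m crank '{"angular":[[0,0,0],[0,0,0],[0,0,0]],"translation":[[0,0,-0.1],[0,0,-0.2],[0,0,-0.2]],"grip":[3.5,3.5,3.5]}'
```

```text
t: 15.45
eef_pos: [0.5404, 0.2804, 0.0543]
ee_rot: [-3.141, -0.872, 1.571]
contact_force: [-0.3, -0.4, 0.4]
gripper_width: 0.47
t: 15.7
eef_pos: [0.5408, 0.2801, 0.0523]
ee_rot: [3.141, -0.872, 1.571]
contact_force: [-0.4, -0.3, -1.3]
gripper_width: 0.472
```

```bash
python3 -m crank '{"angular":[[0,0,0],[0,0,0],[0,0,0],[0,0,0],[0,0,0],[0,0,0],[0,0,0],[0,0,0]],"translation":[[0,0,-0.1],[0,0,-0.1],[0,0,-0.1],[0,0,-0.1],[0,0,-0.1],[0,0,-0.1],[0,-0.8,0.6],[0,-2.3,1.8]],"grip":[4,4.4,5,6,7,8,8.5,8.5]}'
python3 -m crank '{"angular":[[0,0,0],[0,0,0],[0,0,0],[0,0,0],[0,0,0],[0,0,0]],"translation":[[0,-1.5,2],[0,-3,4],[0,-4,7],[0,-4,10],[0,-4,13],[0,-4,14]],"grip":[8.5,8.5,8.5,8.5,8.5,8.5]}'
python3 - <<'E'
from h import *
o=telemetry.get_obs(); print(o['joint_pos'].round(3),o["eef_pos"])
for n in("top","side"):
    c=cam(n); cv2.imwrite(f"pics/{n}10.png",c["frame"])
f=np.hstack([cv2.imread("pics/top10.png")[120:290,90:350],c["frame"][80:250,150:410]])
cv2.imwrite("pics/c10.png",cv2.resize(f,None,fx=1.53,fy=1.53,interpolation=cv2.INTER_CUBIC))
E
```

```text
t: 16.37
eef_pos: [0.5394, 0.2579, 0.0699]
ee_rot: [-3.139, -0.873, 1.57]
contact_force: [0.5, -1.2, 0.7]
gripper_width: 0.999
t: 16.87
eef_pos: [0.5416, 0.2167, 0.2142]
ee_rot: [3.135, -0.871, 1.575]
contact_force: [0.9, -0.3, 0.6]
gripper_width: 0.997
[ 0.441  0.432 -0.573  1.989 -0.86   0.905  0.514] [0.54164559 0.21670065 0.21422415]
```

```bash
python3 -m crank '{"angular":[[-7,0,0],[-14,0,0],[-21,0,0],[-28,0,0],[-35,0,0],[-42,0,0],[-50,0,0],[-50,0,0]],"translation":[[0,-1.5,0],[0,-3,0],[0,-4.5,0],[0,-6,0],[0,-7.5,0],[0,-8.5,0],[0,-8.5,0],[0,-8.5,0]],"grip":[8.5,8.5,8.5,8,7.5,7,6,5.5]}' 20
python3 -m crank '{"angular":[[0,0,0],[0,0,0],[0,0,0],[0,0,0],[0,0,0],[0,0,0],[0,0,0]],"translation":[[0,0,-3],[0,0,-6],[0,0,-9],[0,0,-12],[0,0,-15],[0,0,-17],[0,0,-17]],"grip":[5.5,5.5,5.5,5.5,5.5,5.5,5.5]}'
python3 - <<'E'
from h import *
o=telemetry.get_obs(); print(o['joint_pos'].round(3),o["eef_pos"],o["ee_rot"])
F=[]
for n in("top","side"):
    c=cam(n); cv2.imwrite(f"pics/{n}11.png",c["frame"]); F.append(c["frame"])
    p=o["eef_pos"]; print(n,proj(c,[p,p+[.0275,0,0],p+[-.0275,0,0],p+[-.0275,0,-.025]]).round(1), proj(c,[[.5407,.2603,.003],[.5407,.2603,.14],[.541,.132,0],[.541,.132,.06]]).round(1))
a=cv2.resize(F[0][130:230,190:330],None,fx=2.85,fy=2.85,interpolation=cv2.INTER_CUBIC)
b=cv2.resize(F[1][140:240,240:380],None,fx=2.85,fy=2.85,interpolation=cv2.INTER_CUBIC)
cv2.imwrite("pics/c11.png",np.hstack([a,b]))
E
```

```text
t: 17.63
eef_pos: [0.5402, 0.1359, 0.21]
ee_rot: [3.14, 0.008, 1.577]
contact_force: [-0.4, 1.5, -0.7]
gripper_width: 0.643
t: 18.22
eef_pos: [0.5373, 0.1309, 0.0351]
ee_rot: [-3.134, 0.002, 1.571]
contact_force: [-1.1, -0.5, -0.2]
gripper_width: 0.643
[-0.135  0.49  -0.273  2.004  0.201  0.681 -0.535] [0.53726554 0.13090121 0.03509957] [-3.13398402e+00  1.99787445e-03  1.57078774e+00]
top [[288.  177.1]
 [287.6 165. ]
 [288.4 189.4]
 [288.2 191.8]] [[230.9 180.7]
 [221.8 163.9]
 [287.2 179.3]
 [287.7 172.6]]
side [[301.9 202.8]
 [311.3 194.1]
 [292.2 211.8]
 [291.6 219.1]] [[253.1 174.9]
 [252.  128. ]
 [301.5 211.7]
 [303.6 193.5]]
```

View pics/c11.png

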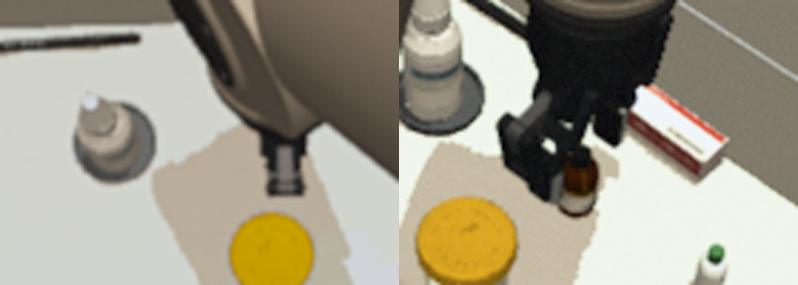

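The dropper stands upright in dish_l. The near fingertip at full-image (292,212) lies level with the TCP, so the tips are at the TCP height rather than 25 mm ahead. I lower 17 mm more, close and lift.

```bash
python3 -m crank '{"angular":[[0,0,0],[0,0,0],[0,0,0],[0,0,0]],"translation":[[0.2,0.1,-0.6],[0.2,0.1,-1.2],[0.2,0.1,-1.7],[0.2,0.1,-1.7]],"grip":[5.5,5.5,5.5,5.5]}'
python3 -m crank '{"angular":[[0,0,0],[0,0,0],[0,0,0],[0,0,0],[0,0,0],[0,0,0],[0,0,0]],"translation":[[0,0,0],[0,0,0],[0,0,0],[0,0,0],[0,0,0],[0,0,0],[0,0,0]],"grip":[4.8,4.2,3.6,3,2.6,2.4,2.4]}' 20
python3 -m crank '{"angular":[[0,0,0],[0,0,0],[0,0,0],[0,0,0],[0,0,0],[0,0,0]],"translation":[[0,0,0.3],[0,0,1],[0,0,3],[0,0,6],[0,0,9],[0,0,9]],"grip":[2.4,2.4,2.4,2.4,2.4,2.4]}'
```

```text
t: 18.65
eef_pos: [0.5424, 0.133, 0.0225]
ee_rot: [-3.142, 0.001, 1.57]
contact_force: [-1.5, 0.7, 0.5]
gripper_width: 0.647
t: 19.23
eef_pos: [0.5428, 0.1332, 0.0231]
ee_rot: [3.141, 0.0, 1.571]
contact_force: [-0.2, 0.4, 2.8]
gripper_width: 0.305
t: 19.73
eef_pos: [0.5451, 0.1341, 0.1186]
ee_rot: [3.135, -0.001, 1.57]
contact_force: [1.5, 1.5, 0.0]
gripper_width: 0.304
```

```bash
python3 -m crank '{"angular":[[0,0,0],[0,0,0],[0,0,0],[0,0,0],[0,0,0],[0,0,0],[0,0,0],[0,0,0]],"translation":[[-0.6,-1.5,0],[-1.9,-4.5,0],[-3.2,-7.5,0],[-4.5,-11,0],[-6,-14.5,0],[-7.5,-18,0],[-9,-21.5,0],[-10.3,-24.4,0]],"grip":[2.4,2.4,2.4,2.4,2.4,2.4,2.4,2.4]}'
python3 -m crank '{"angular":[[0,0,0],[0,0,0],[0,0,0],[0,0,0],[0,0,0],[0,0,0]],"translation":[[0,0,0],[0,0,-2],[0,0,-4.5],[0,0,-6],[0,0,-6],[0,0,-6]],"grip":[2.4,2.4,2.4,2.4,2.4,2.4]}'
python3 - <<'E'
from h import *
o=telemetry.get_obs(); print(o['joint_pos'].round(3),o["eef_pos"],o["ee_rot"])
for n in("top","side"):
    c=cam(n); cv2.imwrite(f"pics/{n}12.png",c["frame"])
    z=o["eef_pos"][2]-.023; p=o["eef_pos"].copy(); p[2]=z
    for k in(0,.03): 
        q=proj(c,[p+[0,0,k]])[0]; print(n,k,q.round(1))
    q=q.astype(int); h=cv2.cvtColor(c["frame"],cv2.COLOR_BGR2GRAY)[q[1]-4:q[1]+26:2,q[0]-16:q[0]+17:2]; print(h)
E
```

```text
t: 20.4
eef_pos: [0.4383, -0.1131, 0.1133]
ee_rot: [3.141, 0.001, 1.569]
contact_force: [0.0, -0.6, 0.6]
gripper_width: 0.308
t: 20.9
eef_pos: [0.4393, -0.1106, 0.0529]
ee_rot: [-3.141, 0.0, 1.571]
contact_force: [-0.6, -0.5, -0.9]
gripper_width: 0.309
[ 0.283  0.326 -0.206  2.221  0.115  0.605 -0.007] [ 0.4392609  -0.11064536  0.05292443] [-3.14050193e+00  9.05943456e-05  1.57064998e+00]
top 0 [401.5 218.9]
top 0.03 [405.9 216.9]
[[139  72  58  62  79  92  67  32  26  29  22  16  18  15  20  39  65]
 [ 89  62  65  65  67  56  30  27  28  24  26  19  18  20  17  29  53]
 [ 62  64  65  65  37  15  20  31  24  17  30  25  16  18  18  21  41]
 [ 62  64  67  62  21  17  23  31  27  17  22  19  19  19  18  19  24]
 [ 62  65  64  64  19  17  20  30  30  28  23  17  15  18  18  18  18]
 [ 60  63  63  65  35  25  39  23  28  32  18  17  17  17  17  18  19]
 [ 61  63  63  64  58  52  86  51  62  48  19  21  22  30  17  19  21]
 [114  60  61  61  63  61  62  68  61  37  21  22  22  31  24  15  19]
 [161 108  60  62  63  65  63  61  30  13  15  17  32  34  34  22  17]
 [160 159 125  88  70  69 
[... 811 characters left out ...]
 67  51  39  29  24  23  58  53  47  22  91 233 243 242 243]
 [ 57  46  44  31  30  33  21  18  63  62  63  86  41 170 243 243 243]
 [ 53  56  56  25  24  24  18  25  85 126 118  94  58 112 243 243 243]
 [ 54  55  56  55  33  16  22  91 132  96  71  96  64  72 233 243 243]
 [ 57  56  55  58  57  47  35  33  40  54  61  85  77  74 235 243 243]
 [ 59  58  53  58  55  54  54  59  61  58  61  62  61  84 239 242 243]
 [ 59  57  54  58  59  56  58  58  57  58  61  62  66 126 243 243 243]
 [ 50  60  59  58  57  56  59  56  57  58  58  58  77 213 242 244 243]
 [130  49  59  58  58  58  55  58  59  58  56  68 144 243 243 243 243]
 [189 143  44  58  58  56  55  57  56  78  58  93 236 242 243 243 243]]
```

```bash
python3 -m crank '{"angular":[[0,0,0],[0,0,0],[0,0,0],[0,0,0],[0,0,0],[0,0,0]],"translation":[[0,0,-1],[0,0,-2],[0,0,-2.5],[0,0,-2.6],[0,0,-2.7],[0,0,-2.7]],"grip":[2.4,2.4,2.4,2.4,2.4,2.4]}'
python3 -m crank '{"angular":[[0,0,0],[0,0,0],[0,0,0],[0,0,0],[0,0,0],[0,0,0],[0,0,0],[0,0,0]],"translation":[[0,0,0],[0,0,0],[0,0,0],[0,0,0],[0,0,0],[0,0,1],[0,0,3],[0,0,6]],"grip":[2.7,3,3.4,4,4.5,4.5,4.5,4.5]}'
python3 -m crank '{"angular":[[0,0,0],[0,0,0],[0,0,0],[0,0,0],[0,0,0],[0,0,0],[0,0,0]],"translation":[[0,0,3],[2,3,3],[4,6,3],[6,9,3],[8,11.5,3],[10.9,13.9,3],[10.9,13.9,3]],"grip":[4.5,4.5,4.5,4.5,4.5,4.5,4.5]}'
```

```text
t: 21.5
eef_pos: [0.4398, -0.1108, 0.0257]
ee_rot: [3.141, 0.0, 1.571]
contact_force: [0.6, 0.3, 3.0]
gripper_width: 0.306
t: 22.17
eef_pos: [0.4382, -0.1105, 0.0856]
ee_rot: [-3.138, -0.0, 1.571]
contact_force: [-0.4, -0.4, 0.7]
gripper_width: 0.526
t: 22.75
eef_pos: [0.5528, 0.0339, 0.1172]
ee_rot: [3.138, -0.002, 1.575]
contact_force: [-2.4, 0.7, -0.4]
gripper_width: 0.53
```

```bash
python3 -m crank '{"angular":[[0,0,0],[0,0,0]],"translation":[[0,0,-1],[0,0,-2]],"grip":[4.5,4.5]}'
python3 - <<'E'
from h import *
o=telemetry.get_obs(); print(o["eef_pos"])
for n in("top","side"):
    c=cam(n); f=c["frame"].astype(int)
    m=np.uint8((f[...,1]>f[...,2]+25)&(f[...,1]>f[...,0]+15)); k,l,st,ce=cv2.connectedComponentsWithStats(m)
    for i in range(1,k):
        if st[i,4]>4: print(n,st[i,4],ce[i].round(1),ray(c,*ce[i],.043)[:2].round(4))
    cv2.imwrite(f"pics/{n}13.png",c["frame"])
    q=proj(c,[[.44,-.111,.063]])[0]; print(q.round(1)); q=q.astype(int); g=cv2.cvtColor(c["frame"],cv2.COLOR_BGR2GRAY); print(g[q[1]-10:q[1]+20:2,q[0]-16:q[0]+16:2])
E
```

```text
t: 22.92
eef_pos: [0.5485, 0.028, 0.0958]
ee_rot: [3.141, 0.001, 1.571]
contact_force: [0.5, 0.3, -0.1]
gripper_width: 0.528
[0.54854844 0.02797085 0.09579693]
top 5 [335.6 169.2] [0.5502 0.0271]
[406.5 216.3]
[[197 197 198 198 199 199 198 197 197 197 197 197 197 198 197 197]
 [198 199 194 175 174 175 193 197 199 197 198 198 197 197 197 197]
 [195 159 107  78  72  75  98 141 192 199 198 197 198 197 197 197]
 [127  83  91  96  96  94  80  57 125 191 199 197 197 198 197 198]
 [ 92  96  98  93  74  50  44  39  38 134 196 198 197 197 197 197]
 [ 94  99  81  46  31  42  32  38  42  60 176 199 197 197 197 197]
 [ 98  93  37  15  38  42  27  38  42  39 143 199 198 197 197 197]
 [ 96  60  17  19  36  42  35  25  32  43 128 199 198 198 197 197]
 [ 91  50  15  17  23  39  42  39  37  49 137 199 198 197 197 198]
 [ 86  62  29  50  55  36  33  42  61  62 162 199 197 197 197 197]
 [ 92  73  59  67  79  70  61  86  81 109 193 198 197 197 198 193]
 [161  88  83  64  67  84  90  82 100 181 199 197 197 197 197 196]
 [198 178 121  89  95  95 100 140 185 199 197 197 197 197 198 197]
 [198 199 198 185 1
[... 473 characters left out ...]
 171 243 242 243 243 243 243]
 [237 171  86  63  37  30  28  35  35  37 230 243 244 244 242 244]
 [112  63  76  28  35  23  25  34  37  34 151 242 242 243 243 242]
 [ 67  91  75  27  31  16  14  26  26  22  44 182 244 243 243 243]
 [ 92  95  35  32  38  27  15  17  16  33  40  71 224 243 243 242]
 [ 80  61  23  27  36  40  38  38  57  40  37  34 110 243 242 243]
 [ 57  33  52  18  30  42  39  45  68  42  43  75  70 225 243 243]
 [ 54  73  91  40  23  25  30  42  58  34  74  87  48 205 243 243]
 [ 56  80 110  90  40  24  23  26  51  49  93  97  44 164 243 243]
 [ 56  34 125 118 106  92  64  66  95  93  96  92  58 165 243 243]
 [ 59  47  58 111 135 137 144 139 103  94  99 101  62 204 243 244]]
```

```bash
python3 -m crank '{"angular":[[0,0,0],[0,0,0],[0,0,0],[0,0,0],[0,0,0],[0,0,0]],"translation":[[0.1,-0.1,-2.5],[0.1,-0.1,-5],[0.1,-0.1,-6.8],[0.1,-0.1,-7.6],[0.1,-0.1,-7.9],[0.1,-0.1,-7.9]],"grip":[4.5,4.5,4.5,4.5,4.5,4.5]}'
python3 -m crank '{"angular":[[0,0,0],[0,0,0],[0,0,0],[0,0,0],[0,0,0],[0,0,0],[0,0,0]],"translation":[[0,0,0],[0,0,0],[0,0,0],[0,0,0],[0,0,0],[0,0,0],[0,0,0]],"grip":[3.8,3.2,2.7,2.2,1.8,1.5,1.5]}' 20
python3 -m crank '{"angular":[[0,0,0],[0,0,0],[0,0,0],[0,0,0],[0,0,0],[0,0,0]],"translation":[[0,0,0.3],[0,0,1],[0,0,3],[0,0,6],[0,0,9],[0,0,9]],"grip":[1.5,1.5,1.5,1.5,1.5,1.5]}'
```

```text
t: 23.52
eef_pos: [0.5493, 0.0267, 0.0169]
ee_rot: [-3.141, 0.001, 1.57]
contact_force: [0.8, -0.3, 0.4]
gripper_width: 0.526
t: 24.1
eef_pos: [0.55, 0.0272, 0.0173]
ee_rot: [3.14, 0.0, 1.57]
contact_force: [0.3, -0.1, 6.0]
gripper_width: 0.211
t: 24.6
eef_pos: [0.5522, 0.0276, 0.1125]
ee_rot: [3.135, -0.0, 1.57]
contact_force: [0.6, 0.9, 0.3]
gripper_width: 0.211
```

```bash
python3 -m crank '{"angular":[[0,0,0],[0,0,0],[0,0,0],[0,0,0],[0,0,0],[0,0,0],[0,0,0]],"translation":[[-1.5,-0.2,0],[-4.5,-0.4,0],[-7.5,-0.6,0],[-10,-0.8,0],[-11.7,-0.9,0],[-11.7,-0.9,-2],[-11.7,-0.9,-4]],"grip":[1.5,1.5,1.5,1.5,1.5,1.5,1.5]}'
python3 -m crank '{"angular":[[0,0,0],[0,0,0],[0,0,0]],"translation":[[0,0,-1],[0,0,-1],[0,0,-1]],"grip":[1.5,1.5,1.5]}'
python3 - <<'E'
from h import *
o=telemetry.get_obs(); print(o["eef_pos"],o["ee_rot"])
for n in("top","side"):
    c=cam(n); f=c["frame"].astype(int)
    m=np.uint8((f[...,1]>f[...,2]+20)&(f[...,1]>f[...,0]+12)); k,l,st,ce=cv2.connectedComponentsWithStats(m)
    for i in range(1,k):
        if st[i,4]>3: print(n,st[i,4],ce[i].round(1),ray(c,*ce[i],o["eef_pos"][2]-.0173+.043)[:2].round(4))
    cv2.imwrite(f"pics/{n}14.png",c["frame"])
E
```

```text
t: 25.18
eef_pos: [0.4328, 0.018, 0.0679]
ee_rot: [3.138, 0.001, 1.57]
contact_force: [0.7, 0.2, -0.1]
gripper_width: 0.209
t: 25.43
eef_pos: [0.4325, 0.0183, 0.057]
ee_rot: [-3.141, 0.0, 1.571]
contact_force: [0.0, -1.0, 0.8]
gripper_width: 0.209
[0.43250785 0.01826062 0.0569982 ] [-3.14077969e+00  4.12685353e-04  1.57061430e+00]
```

```bash
python3 -m crank '{"angular":[[0,0,0],[0,0,0],[0,0,0],[0,0,0],[0,0,0],[0,0,0],[0,0,0]],"translation":[[0,0,-1.5],[0,0,-2.8],[0,0,-3.4],[0,0,-3.6],[0,0,-3.7],[0,0,-3.7],[0,0,-3.7]],"grip":[1.5,1.5,1.5,1.5,1.5,1.5,1.5]}'
python3 -m crank '{"angular":[[0,0,0],[0,0,0],[0,0,0],[0,0,0],[0,0,0],[0,0,0],[0,0,0],[0,0,0]],"translation":[[0,0,0],[0,0,0],[0,0,0],[0,0,0],[0,0,0],[0,0,1],[0,0,3],[0,0,6]],"grip":[1.8,2.1,2.5,3,3.5,3.5,3.5,3.5]}'
python3 -m crank '{"angular":[[0,0,0],[0,0,0],[0,0,0],[0,0,0],[0,0,0],[0,0,0],[0,0,0],[0,0,0]],"translation":[[0,0,3],[0,0,6],[0,0,9],[0,0,12],[2,-3,14],[4,-6,14],[6,-9,14],[6,-9,14]],"grip":[4,4,4,4,4,4,4,4]}'
python3 - <<'E'
from h import *
F=[cam(n)["frame"] for n in("top","side")]
a=cv2.resize(F[0][125:275,90:440],None,fx=1.6,fy=1.6,interpolation=cv2.INTER_CUBIC)
b=cv2.resize(F[1][80:350,120:460],None,fx=1.32,fy=1.32,interpolation=cv2.INTER_CUBIC)
o=np.zeros((600,560,3),np.uint8); o[:a.shape[0],:a.shape[1]]=a; o[241:241+b.shape[0],:b.shape[1]]=b
cv2.imwrite("pics/final.png",o)
print(telemetry.get_obs()["contact_force"])
E
```

```text
t: 26.12
eef_pos: [0.433, 0.0182, 0.0205]
ee_rot: [3.14, 0.0, 1.57]
contact_force: [-0.5, -0.0, 0.8]
gripper_width: 0.208
t: 26.78
eef_pos: [0.4312, 0.0182, 0.0797]
ee_rot: [-3.138, 0.0, 1.571]
contact_force: [-0.3, -0.5, 0.5]
gripper_width: 0.408
t: 27.45
eef_pos: [0.495, -0.0773, 0.2211]
ee_rot: [3.139, 0.002, 1.565]
contact_force: [-0.9, -0.1, -1.2]
gripper_width: 0.47
[ 0.21586384  1.68998667 -0.3955255 ]
```

View pics/final.png

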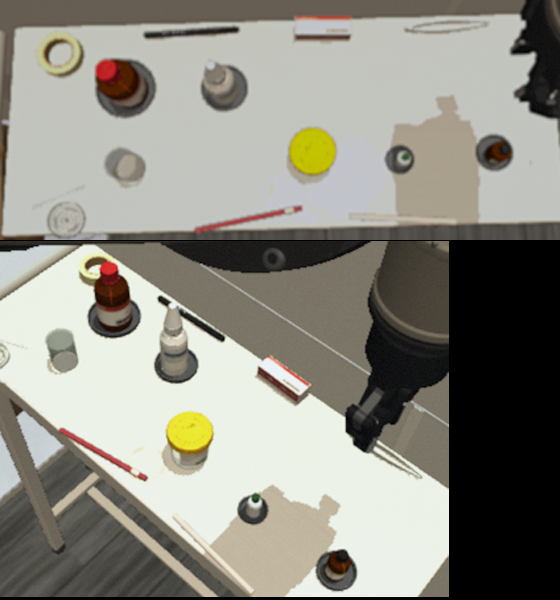

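All four bottles stand upright in their matching dishes, the cup and beaker look unmoved, and the gripper is clear. I let the arm settle and hand in.

```bash
python3 -m crank '{"angular":[[0,0,0],[0,0,0],[0,0,0],[0,0,0]],"translation":[[0,0,0],[0,0,0],[0,0,0],[0,0,0]],"grip":[4,4,4,4]}' && python3 -c "
from station import workorder; print(workorder.sign_off())"
```

```text
t: 27.88
eef_pos: [0.4924, -0.0712, 0.2201]
ee_rot: [3.141, 0.0, 1.572]
contact_force: [0.3, 0.4, -0.2]
gripper_width: 0.467
the job is handed in; nothing more can be done
None
```

The job is handed in at about 28 s. I placed the bottles in width order: big in dish_xl, dropper in dish_l (gripped with the tool tilted 50° because of its tall tip), small in dish_m and the vial in dish_s.

**Last check:** the final top and side pictures showed all four upright inside their own dishes, the cup and beaker apparently where they were, and the gripper clear of everything. I judged the cup and beaker by eye in the pictures and did not re-measure their positions. Every contact force I read stayed at about 10 N or below.

**What disagreed:** the camera showed the fingertips roughly level with the TCP, not 25 mm ahead of it as stated. Because of this, I gripped the big bottle near its shoulder and had to regrasp it once, 5 mm lower. I corrected for the difference on the other three.

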